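# Pin check and key start of a bench barrel finisher

### The arm

A 6-joint arm with a two-finger parallel gripper is mounted at the origin on the work surface. World frame = base frame: x ahead of the robot, y to its left, z up, the work surface at z = 0. Lengths are in m, angles in rad, forces in N, time in s.
With the tool pointing down it reaches from about 0.4 to 0.925 m from the base axis. Payload 12.5 kg.
Tool frame: the origin (TCP) lies on the centre line of the jaws, within the pads' length; the fingertips stand 25 mm ahead of it and the grasp point (between the pads) lies 6 mm ahead of it; z points along the fingers, y is the line along which they close (so a half turn about z gives the same grasp; the last joint's range is limited). The gripper opens to 95 mm and grips with 3 to 60 N. Pads are 20 mm wide; open, the fingers measure 119 mm over their backs; the gripper's body (75 mm by 180 mm) begins 59 mm behind the grasp point.
Start: joints at [1.225, 0.491, 1.559, -0, 1.092, -0.106], TCP at [0.148, 0.607, 0.24] pointing down, gripper open.
Joint ranges: [-3.1, 3.1], [-0.84, 2.19], [0.05, 2.79], [-1.13, 4.28], [0.06, 2.93], [-2.69, 2.69]. Speed limits (rad/s): [2.22, 2.22, 2.79, 3.14, 3.14, 3.14].

### API

Orientations are given as a rotation vector (axis times angle).
In Python, from workcell import env gives the robot as it stands. The module is installed in compiled form; this text tells all that it offers.
- The arm moves only by the shell command python3 -m crank 'ROWS' [FORCE]. ROWS is JSON, a list of rows, each a list of 7 numbers: the shift along the tool's x, y, z in cm, then the turn, a rotation vector about the tool's x, y, z in degrees, then the closure, from 0 (fully open) to 1 (shut). In form: [[dx, dy, dz, ax, ay, az, hand], ...]. A call has 1 to 10 rows; each row is the pose to reach, as a shift and turn from the pose commanded when the call began, along the tool's axes at that moment; what a row does not reach only later rows make up. A row lasts 1/10 s, in which the tool goes at most 50 mm and 8.59 degrees, less where a joint would pass 70% of its speed; a pose out of reach is approached as far as the arm can. A call with a gripper value outside its range is refused whole. The fingers move at their own pace and stop on an object; FORCE is the grip in N (left out, the last holds). Time passes only in rows, so rows that repeat a pose let the fingers close. It gives the time, the measured TCP pose, the force, the opening and the grip force at its end, in the units of the state.
- env.observe(): the state, without advancing time (a new reading comes with each control period).
- env.camera(name): name is "side" or "top" or "wrist"; returns the picture (400x640x3 uint8, blue, green, red); there is no depth.
- env.get_calibration(name): a dict with "fx", "fy", "cx", "cy" (pixels), "R" (3x3) and "t" (3): a world point X has camera coordinates R X + t; the wrist camera has in their place "hand_eye" (4x4, takes a point from camera to tool coordinates, whose origin is the TCP and whose axes are the flange's). Camera axes: x right, y down, z forward; pixel columns grow to the right and rows downward; lengths in m; the calibration is good to about 2 mm. A picture is of the moment at which its call begins: read the wrist's pose just before it. get_calibration takes no time and is no camera call.
- env.close_job(): hands the job in; it is judged then, once.
The state is a dict: "t": time; "qpos": joint angles; "joint_vel": joint speeds; "effort": joint torques, N m; "eef_pos": TCP position; "eef_rot": TCP orientation; "contact_force": force on the tool from outside, world axes, zero at the start; "ft_torque": the same for the moment, N m; "width": finger opening in m; "finger_force": force on a finger pad.
Only numpy, scipy, OpenCV 4.12 (cv2) and the standard library are available. Lean on these libraries where they do the work, as an engineer would, in place of code of your own. Each camera call takes 0.05 s, during which the arm holds its last target. There are 200 camera calls.

### The job

Check the barrel finisher before you start it: tug its red hatch pin straight up with about 12 N for half a second to see that it is retained, without wrenching it harder than 18 N, and let it back down. Then turn the orange key on the starter box clockwise from off through run all the way to start, hold it there for about a second, and let it spring back to run, leaving it at run. Leave the bottle and the screwdriver where they are.

Things in the scene. Friction and masses are not known exactly. Their poses are not given: they have to be found in the camera images.
- finisher: blue bench machine, fixed: base 200 (x) x 250 (y) x 40 mm high, two end stands, a grey drum 180 mm long, 140 mm in diameter, lying along its y axis; on top a hatch (88 x 100 mm, top 206 mm above the bench) with a brass bush (32 mm wide, top at 215 mm) in the middle, where the pin goes in. Origin: centre of underside, z up. Place and yaw vary, left or right.
- pin_grip (a point): centre of the red bar handle of the hatch pin, straight above the finisher's origin and 250 mm above the bench when the pin is down. The bar is 70 mm long along this point's y axis, 16 mm thick along its x axis, 20 mm high (z), on a 12 mm stem.
- pin (a joint): lift of the hatch pin, m: 0 fully down. It is retained on a spring of 1.2 N per mm with no preload (8 N at 6.7 mm, 12 N at 10 mm, 18 N at 15 mm; hard stop at 20 mm) and goes back down when released.
- starter: grey key box fixed to the bench, 160 (x) x 130 (y) x 75 mm high; round black plate (104 mm wide, top 79 mm above the bench) in mid-top; low red stop cap and green lamp (to 85 mm) at two corners. Plate marks for the key's pointer: white (off) towards +x, green (run) 0.7 rad clockwise of it, orange (start) 1.3 rad clockwise. Origin: centre of underside, z up. Place and yaw vary, left or right.
- key_grip (a point): middle of the orange key's head, on its vertical turning axis straight above the box's origin, 121 mm above the bench. The head is 64 mm long along this point's x axis, 12 mm thick (y), and reaches from 105 to 135 mm above the bench. A white line on top marks the pointer end (+x of this point). It turns with the key.
- barrel (a joint): how far the lock barrel is turned, rad, clockwise seen from above: 0 off, 0.7 run (a stop). It starts between 0 and 0.2. The barrel carries the key; it turns against friction of 0.08 N m and stays where it is left. The key's whole turn from off is barrel + key.
- key (a joint): turn of the key beyond the barrel against its return spring, rad, clockwise from above: 0 sprung back, 0.6 start (a stop). The spring needs 0.12 N m to leave 0, 0.19 N m at 0.6, so turning the key first takes the barrel from off to run, then goes on against the spring to start. Let go, it springs back by 0.6 and the barrel stays at run.
- bottle: blue water bottle, loose, 70 mm in diameter, 200 mm tall, upright. Origin: centre of its underside. To be left alone.
- driver: yellow-handled screwdriver, loose, about 200 mm long, lying along its x axis. To be left alone.
There are look-alikes about, which are no part of the job. There is more than one size of the starter; the job needs the largest.

How it is judged:
On the way, in this order (a step that is already met when the one before it is completed fails the run):
1. the hatch pin is tugged up with 8 to 18 N (lifted 6.7 to 15 mm on its spring) for 0.2 s (value of joint pin between 0.0067 and 0.015 m), for 0.2 s.
2. then, with the pin back down (within 2 mm), the key is held at start (barrel over 0.6 rad and key over 0.45 rad beyond it) for 0.5 s (value of joint barrel above 0.6 rad and value of joint key above 0.45 rad and value of joint pin below 0.002 m), for 0.5 s.
3. then the key has sprung back to run (key under 0.08 rad, barrel over 0.58 rad) (value of joint barrel above 0.58 rad and value of joint key below 0.08 rad), for 0.2 s.
At the end, for the whole second after the job is handed in: The key rests at run, sprung back from start (barrel over 0.58 rad of 0.7, key under 0.08 rad beyond it), the hatch pin is fully down (within 2 mm), and the bottle and screwdriver are within 30 mm of where they were (all of step 3 and value of joint pin below 0.002 m and distance of each of bottle, driver from where it was at the start of the episode below 0.03 m); the robot touches nothing.
It fails at once if the hatch pin is pulled with more than 18 N (lifted more than 15 mm) (value of joint pin above 0.015 m).
It fails at once if a loose bystander is moved more than 30 mm (distance of any of bottle, driver from where it was at the start of the episode above 0.03 m).
It also fails if it takes over 64 s, if anything falls off the work surface, if the arm or the gripper's body presses on something with over 40 N, if the wrist force passes 120 N, or if a joint passes its speed limit or range.

## Working session

There is one attempt and no reset: what is moved stays moved. The work goes in short steps, Python scripts to look and compute and a shell command to move; the robot and the scene stay as the last step left them, time stands still between calls to the robot, and variables do not carry over. Pictures are saved under pics/ and viewed, at most 10 in all, crops included, and the job is handed in when it is done.

```bash
mkdir -p pics; cat > h.py <<'E'
import numpy as np, cv2
from scipy.spatial.transform import Rotation as R
from workcell import env
def ray(name,px,obs=None):
    c=env.get_calibration(name)
    d=np.array([(px[0]-c["cx"])/c["fx"],(px[1]-c["cy"])/c["fy"],1.])
    if name=="wrist":
        T=np.array(c["hand_eye"]);Rt=R.from_rotvec(obs["eef_rot"]).as_matrix()
        return Rt@T[:3,3]+np.array(obs["eef_pos"]), Rt@T[:3,:3]@d
    Rm=np.array(c["R"]);return -Rm.T@np.array(c["t"]), Rm.T@d
def onz(name,px,z,obs=None):
    o,d=ray(name,px,obs); return o+d*(z-o[2])/d[2]
E
python3 - <<'E'
from h import *
o=env.observe(); print(o)
for n in("top","side","wrist"):
    cv2.imwrite(f"pics/{n}0.png",env.camera(n)); print(n,env.get_calibration(n))
a=cv2.imread("pics/top0.png");b=cv2.imread("pics/side0.png")
E
```

```text
{'t': 0.0, 'qpos': array([ 1.22539018e+00,  4.91560922e-01,  1.55946349e+00, -6.40321490e-06,
        1.09170401e+00, -1.05569470e-01]), 'joint_vel': array([ 0.00138757, -0.00015086, -0.00072019, -0.00142514,  0.00010674,
        0.0004369 ]), 'effort': array([ 1.67505721e-03, -6.12613320e+01, -2.58176923e+01,  6.93643838e-02,
        4.82197548e-02, -7.11585653e-05]), 'eef_pos': array([0.14834948, 0.60690814, 0.23905606]), 'eef_rot': array([-3.75797902e-01, -3.11878448e+00,  1.74074175e-03]), 'contact_force': array([-0.09158652,  0.16182697, -0.02763554]), 'ft_torque': array([ 0.02842569, -0.01159743, -0.01200815]), 'finger_force': 0.0, 'width': 0.09505478774179989}
top {'fx': 473.2994312221504, 'fy': 473.2994312221504, 'cx': 305.31488486919284, 'cy': 194.662341532585, 'R': array([[ 0.02317238, -0.9996233 ,  0.01470689],
       [-0.99334628, -0.02468187, -0.11248991],
       [ 0.11281052, -0.01200238, -0.99354402]]), 't': array([-0.02552234,  0.59830634,  1.08382806])}
side {'fx': 377.3590907080551, 'fy': 377.3590907080551, 'cx': 313.91122346165383, 'cy': 198.5368361688112, 'R': array([[-0.97865575, -0.20536867, -0.00752546],
       [-0.10251337,  0.51959581, -0.84824006],
       [ 0.17811213, -0.82936355, -0.52955846]]), 't': array([0.59503012, 0.17658903, 0.98646444])}
wrist {'fx': 298.59877368084244, 'fy': 298.59877368084244, 'cx': 318.8639760579694, 'cy': 199.09800088042843, 'hand_eye': array([[ 1.17491819e-03, -9.65409226e-01, -2.60736738e-01,
         7.24516738e-02],
       [ 9.99998896e-01,  8.97212465e-04,  1.18410511e-03,
        -8.81737437e-04],
       [-9.09209748e-04, -2.60737841e-01,  9.65409214e-01,
        -1.44417232e-01],
       [ 0.00000000e+00,  0.00000000e+00,  0.00000000e+00,
         1.00000000e+00]])}
```

View pics/top0.png

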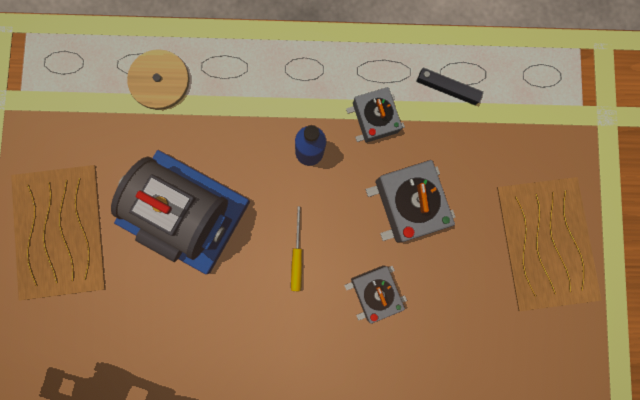

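View pics/side0.png

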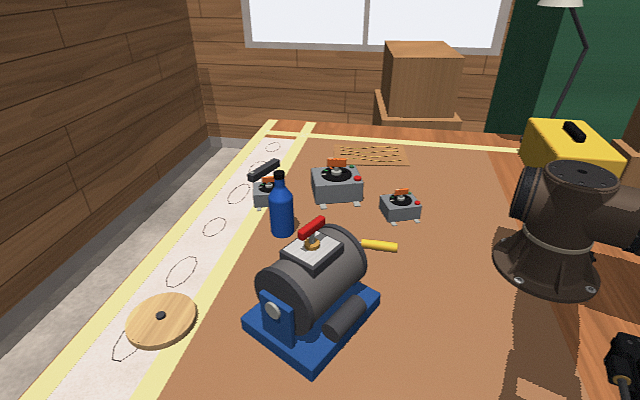

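The top view shows the finisher's red pin at (153,202). The starter look-alikes are three boxes with orange keys: (417,202) the largest, and smaller ones at (378,114) and (379,295). I choose (417,202). The bottle is at (311,146) and the screwdriver at (297,250). Red caps at (408,232), (372,132) and (374,317) are not the pin.

```bash
cat > m.py <<'E'
from h import *
def blob(img,kind,box):
    hsv=cv2.cvtColor(img,cv2.COLOR_BGR2HSV);H,S,V=cv2.split(hsv)
    m={"red":((H<5)|(H>172))&(S>170)&(V>80),"orange":(H>=6)&(H<=14)&(S>195)&(V>150)}[kind].astype(np.uint8)
    k=np.zeros_like(m);x0,y0,x1,y1=box;k[y0:y1,x0:x1]=m[y0:y1,x0:x1]
    n,l,s,c=cv2.connectedComponentsWithStats(k)
    i=1+np.argmax(s[1:,4]); pts=np.argwhere(l==i)[:,::-1].astype(np.float32)
    return c[i],s[i],cv2.minAreaRect(pts)
E
python3 - <<'E'
from m import *
T=cv2.imread("pics/top0.png");S=cv2.imread("pics/side0.png")
for nm,k,bt,bs,z in(("pin","red",(120,170,190,230),(285,205,340,250),.255),("key","orange",(395,165,445,230),(320,150,355,178),.128)):
    a=blob(T,k,bt);b=blob(S,k,bs);print(nm,a,b)
    (o1,d1),(o2,d2)=ray("top",a[0]),ray("side",b[0])
    s=np.linalg.lstsq(np.c_[d1,-d2],o2-o1,rcond=None)[0];p,q=o1+s[0]*d1,o2+s[1]*d2
    print("tri",(p+q)/2,"gap",p-q,"plane",onz("top",a[0],z))
    w=[onz("top",x,z)[:2] for x in cv2.boxPoints(a[2])]
    e=[w[1]-w[0],w[2]-w[1]]; 
    for v in e: print(np.linalg.norm(v),np.degrees(np.arctan2(v[1],v[0])))
c1=cv2.resize(T[150:260,360:470],(550,550),interpolation=cv2.INTER_CUBIC)
c2=cv2.resize(T[150:260,105:155+60],(250,550)) 
cv2.imwrite("pics/crop.png",c1)
E
```

```text
pin (array([152.49815498, 201.55719557]), array([136, 191,  34,  22, 271], dtype=int32), ((152.43807983398438, 201.5435791015625), (36.234771728515625, 7.721054553985596), 28.300758361816406)) (array([310.72477064, 227.20489297]), array([298, 215,  27,  25, 327], dtype=int32), ((311.06756591796875, 227.0946044921875), (10.927277565002441, 32.78183364868164), 54.462318420410156))
tri [0.55377891 0.2803584  0.24846691] gap [5.71100775e-04 7.31818003e-05 7.46092511e-05] plane [0.55347423 0.27837862 0.255     ]
0.014369622215188326 -24.85694624951598
0.06898375480791918 -116.68590040068054
key (array([424.45 , 200.025]), array([421, 188,   7,  24,  40], dtype=int32), ((424.2297058105469, 199.37838745117188), (23.509056091308594, 3.945575714111328), 80.53767395019531)) (array([334.5, 158. ]), array([334, 158,   2,   1,   2], dtype=int32), ((334.5, 158.0), (1.0, 0.0), 180.0))
tri [ 0.58809809 -0.26729738  0.13022351] gap [-0.01100625 -0.001245   -0.00086104] plane [ 0.58278923 -0.26839729  0.128     ]
0.00864975317956077 -79.1087931935548
0.050998409096864795 -170.83635183618227
```

View pics/crop.png

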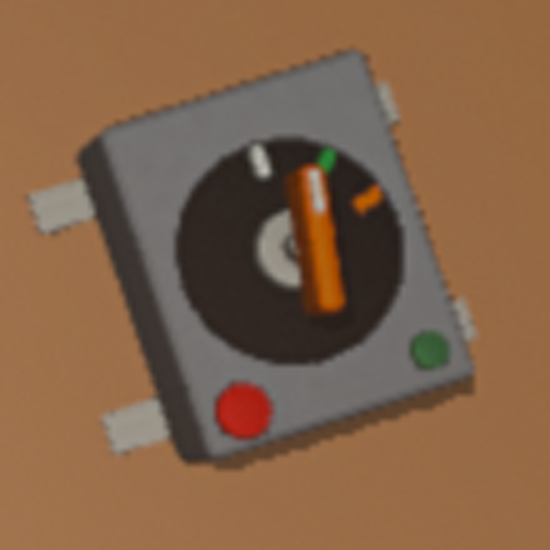

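The crop shows the large starter. White mark (260,160), green (327,160) and orange (368,200) sit on the black plate, with the pointer end of the key at (315,185). The key is about 0.2 rad clockwise of off. The pin triangulates to z = 0.248 and its bar is 69 mm long, matching the description.

```bash
cat >> h.py <<'E'
def plan(p,yaw,o=None):
    """target TCP p, tool down, closing line (tool y) at world angle yaw deg (mod 180)"""
    o=o or env.observe(); A=R.from_rotvec(o["eef_rot"]); out=[]
    for y in(yaw,yaw+180):
        a=np.radians(y);ty=np.array([np.cos(a),np.sin(a),0]);tz=np.array([0,0,-1.]);tx=np.cross(ty,tz)
        B=R.from_matrix(np.c_[tx,ty,tz]); out.append(np.degrees((A.inv()*B).as_rotvec()))
    out.sort(key=np.linalg.norm)
    print("shift cm",A.inv().apply(np.array(p)-o["eef_pos"]).round(3)*100,"turns",out[0].round(2),out[1].round(2),"q6",o["qpos"][5].round(3))
E
python3 - <<'E'
from h import *
plan([.554,.280,.36],-26.7)
E
```

```text
shift cm [-47.2 -22.1 -12.1] turns [-4.000e-02 -4.000e-02 -7.704e+01] [-4.0000e-02  4.0000e-02  1.0296e+02] q6 -0.106
```

```bash
python3 -m crank '[[0,0,-12,0,0,0,0],[0,0,-12,0,0,0,0],[0,0,-12,0,0,0,0],[0,0,-12,0,0,0,0],[-25,-12,-12,0,0,60,0],[-47.2,-22.1,-12,0,0,80,0],[-47.2,-22.1,-12,0,0,80,0],[-47.2,-22.1,-12,0,0,80,0],[-47.2,-22.1,-12,0,0,80,0],[-47.2,-22.1,-12,0,0,80,0]]'; python3 - <<'E'
from h import *
plan([.554,.280,.36],-26.7)
E
```

```text
t: 1.15
eef_pos: [0.383, 0.4171, 0.3581]
eef_rot: [-1.703, -2.639, 0.003]
contact_force: [0.9, 1.3, 0.2]
width: 0.095
finger_force: 0.0
shift cm [-19.5   9.9  -0.2] turns [-0.09  0.08 51.05] [-1.0000e-01 -1.1000e-01 -1.2895e+02] q6 0.286
```

```bash
python3 -m crank '[[-19.5,9.9,0,0,0,51,0],[-19.5,9.9,0,0,0,51,0],[-19.5,9.9,0,0,0,51,0],[-19.5,9.9,0,0,0,51,0],[-19.5,9.9,0,0,0,51,0],[-19.5,9.9,0,0,0,51,0],[-19.5,9.9,0,0,0,51,0],[-19.5,9.9,0,0,0,51,0],[-19.5,9.9,0,0,0,51,0],[-19.5,9.9,0,0,0,51,0]]'; python3 - <<'E'
from m import *
o=env.observe()
plan([.554,.280,.36],-26.7)
I=env.camera("wrist");cv2.imwrite("pics/w1.png",I)
a=blob(I,"red",(0,0,640,400));print(a)
w=[onz("wrist",x,.26,o)[:2] for x in cv2.boxPoints(a[2])];print(np.mean(w,0))
for v in(w[1]-w[0],w[2]-w[1]): print(np.linalg.norm(v),np.degrees(np.arctan2(v[1],v[0])))
E
```

```text
t: 2.15
eef_pos: [0.553, 0.2835, 0.3596]
eef_rot: [-2.666, -1.661, 0.0]
contact_force: [-0.0, -0.1, 0.1]
width: 0.0952
finger_force: 0.0
shift cm [-0.3  0.2 -0. ] turns [-0.   -0.    0.56] [   0.     -0.   -179.44] q6 0.824
(array([321.7218107 , 208.97777778]), array([ 313,  170,   19,   78, 1215], dtype=int32), ((322.0193786621094, 208.55140686035156), (17.037267684936523, 77.12680053710938), 1.1691393852233887))
[0.55519133 0.27948118]
0.06885243264830906 62.53635659281105
0.014050457426522217 -27.248270768359152
```

View pics/w1.png

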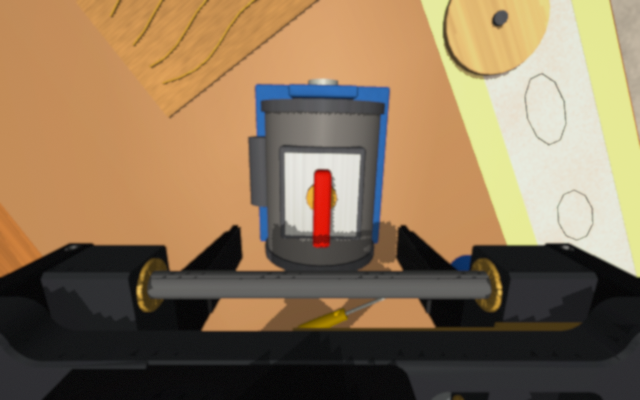

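The wrist view shows the red bar at (322,209), aligned with the fingers at the hatch bush. It agrees with the first fix to about 1 mm.

```bash
python3 -m crank '[[-0.3,0.25,3,0,0,1,0],[-0.3,0.25,6,0,0,1,0],[-0.3,0.25,9,0,0,1,0],[-0.3,0.25,10.3,0,0,1,0],[-0.3,0.25,10.3,0,0,1,0],[-0.3,0.25,10.3,0,0,1,0]]'; python3 -m crank '[[0,0,0,0,0,0,0.75],[0,0,0,0,0,0,0.9],[0,0,0,0,0,0,0.9],[0,0,0,0,0,0,0.9],[0,0,0,0,0,0,0.9],[0,0,0,0,0,0,0.9],[0,0,0,0,0,0,0.9],[0,0,0,0,0,0,0.9]]' 35
```

```text
t: 2.8
eef_pos: [0.5547, 0.2796, 0.2578]
eef_rot: [2.682, 1.635, 0.002]
contact_force: [-0.8, -0.1, 0.3]
width: 0.0951
finger_force: 0.0
t: 3.6
eef_pos: [0.5543, 0.2793, 0.2566]
eef_rot: [-2.683, -1.634, -0.0]
contact_force: [0.1, 0.2, 0.3]
width: 0.0366
finger_force: 0.0
```

```bash
python3 -m crank '[[0,0,0,0,0,0,0.95],[0,0,0,0,0,0,0.95],[0,0,0,0,0,0,0.95],[0,0,0,0,0,0,0.95],[0,0,0,0,0,0,0.95],[0,0,0,0,0,0,0.95],[0,0,0,0,0,0,0.95],[0,0,0,0,0,0,0.95]]' 35
```

```text
t: 4.4
eef_pos: [0.5538, 0.2795, 0.2567]
eef_rot: [-2.682, -1.634, 0.001]
contact_force: [-4.4, 2.8, 1.7]
width: 0.0156
finger_force: 35.0
```

```bash
python3 -m crank '[[0,0,-0.2,0,0,0,0.95],[0,0,-0.4,0,0,0,0.95],[0,0,-0.6,0,0,0,0.95],[0,0,-0.6,0,0,0,0.95]]'
```

```text
t: 4.8
eef_pos: [0.5538, 0.2795, 0.262]
eef_rot: [-2.682, -1.634, 0.002]
contact_force: [-2.5, 4.1, -6.6]
width: 0.0153
finger_force: 35.0
```

```bash
python3 -m crank '[[0,0,-0.2,0,0,0,0.95],[0,0,-0.4,0,0,0,0.95],[0,0,-0.45,0,0,0,0.95],[0,0,-0.45,0,0,0,0.95]]'
```

```text
t: 5.2
eef_pos: [0.5538, 0.2795, 0.2658]
eef_rot: [-2.682, -1.634, 0.003]
contact_force: [-1.5, 4.7, -10.9]
width: 0.0154
finger_force: 35.0
```

About 11 N at 9.1 mm, which fits the spring. I'll hold it, then lower it and release.

```bash
python3 -m crank '[[0,0,-0.05,0,0,0,0.95],[0,0,-0.05,0,0,0,0.95],[0,0,-0.05,0,0,0,0.95],[0,0,-0.05,0,0,0,0.95],[0,0,-0.05,0,0,0,0.95]]';python3 -m crank '[[0,0,0.2,0,0,0,0.95],[0,0,0.4,0,0,0,0.95],[0,0,0.6,0,0,0,0.95],[0,0,0.8,0,0,0,0.95],[0,0,1.0,0,0,0,0.95],[0,0,1.0,0,0,0,0.95],[0,0,1.0,0,0,0,0.95]]'; python3 -m crank '[[0,0,0,0,0,0,0.5],[0,0,0,0,0,0,0.3],[0,0,0,0,0,0,0.3],[0,0,0,0,0,0,0.3],[0,0,0,0,0,0,0.3],[0,0,0,0,0,0,0.3],[0,0,0,0,0,0,0.3]]'
```

```text
t: 5.7
eef_pos: [0.5538, 0.2794, 0.2661]
eef_rot: [-2.682, -1.634, 0.003]
contact_force: [-2.0, 4.4, -12.3]
width: 0.0155
finger_force: 35.0
t: 6.4
eef_pos: [0.5538, 0.2795, 0.2574]
eef_rot: [-2.682, -1.634, 0.002]
contact_force: [-4.7, 3.1, -1.2]
width: 0.0155
finger_force: 35.0
t: 7.1
eef_pos: [0.5544, 0.2792, 0.2577]
eef_rot: [2.683, 1.634, 0.0]
contact_force: [-0.7, 0.4, 0.5]
width: 0.0643
finger_force: 0.0
```

```bash
python3 -m crank '[[0,0,-4,0,0,0,0.3],[0,0,-8,0,0,0,0.3],[0,0,-11,0,0,0,0.2],[0,0,-11,0,0,0,0.2]]'; python3 - <<'E'
from h import *
plan([.58,-.266,.36],-81)
E
```

```text
t: 7.5
eef_pos: [0.555, 0.2796, 0.3721]
eef_rot: [2.682, 1.634, 0.011]
contact_force: [-0.5, -0.3, -0.4]
width: 0.0747
finger_force: 0.0
shift cm [-47.3  27.2   1.1] turns [ 0.11 -0.42 53.7 ] [   0.5     0.13 -126.3 ] q6 0.837
```

```bash
python3 -m crank '[[-47.3,27.2,0.5,0,0,54,0.2],[-47.3,27.2,0.5,0,0,54,0.2],[-47.3,27.2,0.5,0,0,54,0.2],[-47.3,27.2,0.5,0,0,54,0.2],[-47.3,27.2,0.5,0,0,54,0.2],[-47.3,27.2,0.5,0,0,54,0.2],[-47.3,27.2,0.5,0,0,54,0.2],[-47.3,27.2,0.5,0,0,54,0.2],[-47.3,27.2,0.5,0,0,54,0.2],[-47.3,27.2,0.5,0,0,54,0.2]]';  python3 -m crank '[[0,0,4,0,0,0,0.2],[0,0,8,0,0,0,0.2],[0,0,8,0,0,0,0.2],[0,0,8,0,0,0,0.2],[0,0,8,0,0,0,0.2]]'; python3 - <<'E'
from h import *
o=env.observe();print(o["eef_pos"],o["qpos"][5]);np.save("o2.npy",np.r_[o["eef_pos"],o["eef_rot"]])
cv2.imwrite("pics/w2.png",env.camera("wrist"))
E
```

```text
t: 8.5
eef_pos: [0.5765, -0.2223, 0.3622]
eef_rot: [-3.132, -0.238, 0.001]
contact_force: [0.9, 0.3, 0.1]
width: 0.0759
finger_force: 0.0
t: 9.0
eef_pos: [0.5777, -0.2202, 0.2851]
eef_rot: [3.131, 0.239, 0.004]
contact_force: [0.3, 0.1, 0.5]
width: 0.0764
finger_force: 0.0
[ 0.57768071 -0.22019377  0.28508756] 0.9474418247562999
```

View pics/w2.png

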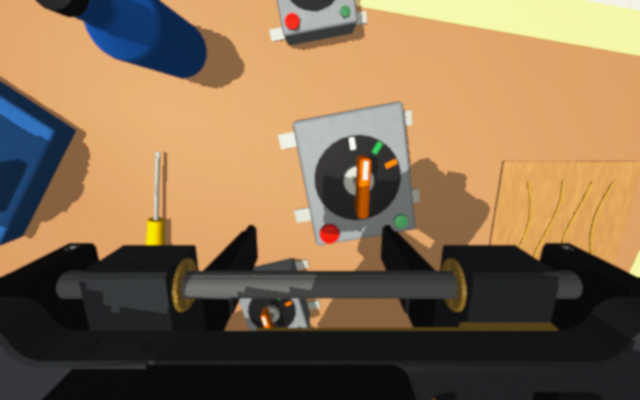

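The wrist view shows the starter plate centred near (358,178). The white mark is at (352,143), green (377,148) and orange (391,163). The key head runs from (365,156) to (362,217), with its white line at the far end.

```bash
cat > k.py <<'E'
from h import *
import sys
def run(I,o,c0,half=60):
    x0,y0=int(c0[0])-half,int(c0[1])-half
    hsv=cv2.cvtColor(I,cv2.COLOR_BGR2HSV);H,S,V=cv2.split(hsv)
    def big(m,key=None):
        k=np.zeros(m.shape,np.uint8);k[y0:y0+2*half,x0:x0+2*half]=m[y0:y0+2*half,x0:x0+2*half]
        n,l,s,c=cv2.connectedComponentsWithStats(k);i=1+np.argmax(s[1:,4]);return (l==i).astype(np.uint8),c[i],s[i]
    dark,c,s=big(V<75)
    cn=max(cv2.findContours(dark,0,2)[0],key=cv2.contourArea);h=cv2.convexHull(cn)
    P=np.array([onz("wrist",p[0],.079,o)[:2] for p in h]);
    (cc,rr)=cv2.minEnclosingCircle((P*1000).astype(np.float32));e=cv2.fitEllipse((P*1000).astype(np.float32))
    print("plate circ",cc,rr,"ellipse",e)
    org,oc,os_=big((H>=5)&(H<=16)&(S>180)&(V>150)&(V<256))
    wh=((S<60)&(V>180)).astype(np.uint8)
    n,l,st,ce=cv2.connectedComponentsWithStats(wh)
    for i in range(1,n):
        if st[i,4]>8 and abs(ce[i]-c0).max()<half: print("white",ce[i].round(1),st[i,4],"z.135",onz("wrist",ce[i],.135,o)[:2].round(4),"z.08",onz("wrist",ce[i],.08,o)[:2].round(4))
    r=cv2.minAreaRect(np.argwhere(org)[:,::-1].astype(np.float32));print("orange",r,os_)
    b=[onz("wrist",x,.135,o)[:2] for x in cv2.boxPoints(r)]
    print("key centre(.135)",np.mean(b,0))
    for v in(b[1]-b[0],b[2]-b[1]): print(np.linalg.norm(v),np.degrees(np.arctan2(v[1],v[0])))
E
python3 - <<'E'
from k import *
v=np.load("o2.npy");o=dict(eef_pos=v[:3],eef_rot=v[3:])
run(cv2.imread("pics/w2.png"),o,(358,178))
E
```

```text
plate circ (588.9529418945312, -266.2411804199219) 51.01511764526367 ellipse ((588.9338989257812, -266.3712158203125), (100.83334350585938, 101.30188751220703), 118.63272857666016)
white [346.3 139.5] 3722 z.135 [ 0.6357 -0.2394] z.08 [ 0.633  -0.2449]
white [351.9 143. ] 72 z.135 [ 0.6333 -0.2453] z.08 [ 0.63   -0.2519]
white [365.2 170.4] 72 z.135 [ 0.6088 -0.2633] z.08 [ 0.601  -0.2733]
white [351.3 172.5] 83 z.135 [ 0.6046 -0.25  ] z.08 [ 0.596  -0.2575]
white [302.7 214.7] 194 z.135 [ 0.5534 -0.2082] z.08 [ 0.5352 -0.2079]
orange ((364.0, 187.5), (59.0, 12.0), 90.0) [358 158  13  60 443]
key centre(.135) [ 0.59068348 -0.26561822]
0.011826546529596329 -81.20920956557703
0.06124737931419783 -168.66306933298955
```

```bash
python3 - <<'E'
from h import *
plan([.589,-.266,.16],-80.9)
E
```

```text
shift cm [ 0.4  4.7 12.5] turns [ 0.1  -0.15 -0.37] [-2.3000e-01 -1.6000e-01  1.7963e+02] q6 0.947
```

```bash
python3 -m crank '[[0.4,4.7,0,0,0,-0.4,0.2],[0.4,4.7,0,0,0,-0.4,0.2],[0.4,4.7,4,0,0,-0.4,0.2],[0.4,4.7,7,0,0,-0.4,0.2],[0.4,4.7,7,0,0,-0.4,0.2],[0.4,4.7,7,0,0,-0.4,0.2]]'; python3 - <<'E'
from k import *
o=env.observe();I=env.camera("wrist");cv2.imwrite("pics/w3.png",I)
plan([.589,-.266,.129],-80.9,o)
run(I,o,(320,195),90)
E
```

```text
t: 9.65
eef_pos: [0.5886, -0.266, 0.2147]
eef_rot: [3.131, 0.25, 0.002]
contact_force: [0.0, 0.0, 2.3]
width: 0.076
finger_force: 0.0
shift cm [0.  0.  8.6] turns [ 0.04 -0.06  0.01] [ 1.0000e-01  7.0000e-02 -1.7999e+02] q6 0.885
plate circ (589.15283203125, -266.4345703125) 50.89209747314453 ellipse ((589.2633056640625, -266.564208984375), (100.49478149414062, 101.6490707397461), 127.4477767944336)
white [305.7 159.4] 6788 z.135 [ 0.6308 -0.2502] z.08 [ 0.6232 -0.249 ]
white [385.4 121. ] 135 z.135 [ 0.6676 -0.3033] z.08 [ 0.6691 -0.315 ]
white [237.1 147.6] 170 z.135 [ 0.6314 -0.1986] z.08 [ 0.6239 -0.1847]
white [310.1 152.6] 108 z.135 [ 0.6364 -0.2527] z.08 [ 0.6302 -0.2521]
white [318.4 188.3] 101 z.135 [ 0.6104 -0.2632] z.08 [ 0.5978 -0.2651]
white [259.6 235.5] 87 z.135 [ 0.5644 -0.2227] z.08 [ 0.5406 -0.2147]
white [272.2 264. ] 9 z.135 [ 0.541  -0.2357] z.08 [ 0.5114 -0.2309]
orange ((318.0, 211.0), (74.0, 14.0), 90.0) [311 174  15  75 708]
key centre(.135) [ 0.59126576 -0.26595163]
0.010643687298633313 -80.81436882905808
0.0609641999092076 -170.51132657517323
```

View pics/w3.png

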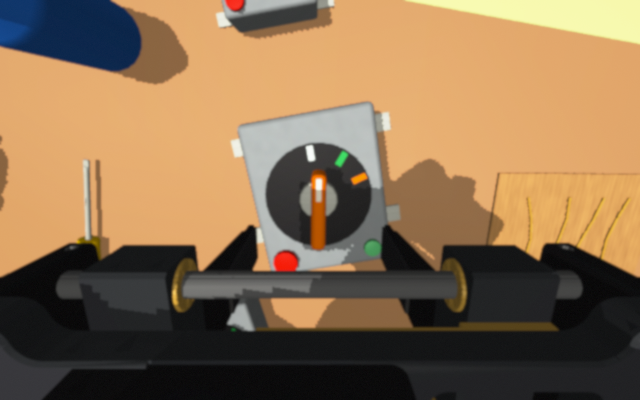

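The wrist view has the key centred at (318,211) and in line with the tool, and the axis measures (0.589, -0.266). I'll descend and grip.

```bash
python3 -m crank '[[0,0,3,0,0,0,0.2],[0,0,6,0,0,0,0.4],[0,0,8.5,0,0,0,0.6],[0,0,8.5,0,0,0,0.8],[0,0,8.5,0,0,0,0.95],[0,0,8.5,0,0,0,1],[0,0,8.5,0,0,0,1],[0,0,8.5,0,0,0,1],[0,0,8.5,0,0,0,1],[0,0,8.5,0,0,0,1]]' 50; python3 -m crank '[[0,0,0,0,0,0,1],[0,0,0,0,0,0,1],[0,0,0,0,0,0,1],[0,0,0,0,0,0,1]]';python3 -c "
from h import *
o=env.observe();print(o['ft_torque'],o['qpos'][5]);plan([.589,-.266,.129],-80.9,o)"
```

```text
t: 10.7
eef_pos: [0.588, -0.2656, 0.1284]
eef_rot: [-3.131, -0.249, -0.0]
contact_force: [0.2, 3.1, 3.9]
width: 0.0117
finger_force: 50.0
t: 11.1
eef_pos: [0.588, -0.2656, 0.1284]
eef_rot: [-3.131, -0.249, -0.0]
contact_force: [-1.0, 5.0, 6.4]
width: 0.0118
finger_force: 50.0
[ 0.95075731  0.39780943 -0.00857006] 0.8847903258552828
shift cm [ 0.1  0.1 -0.1] turns [-0.04 -0.01 -0.  ] [-1.0e-02  6.0e-02  1.8e+02] q6 0.885
```

```bash
python3 -m crank '[[0,0,0,0,0,5,1],[0,0,0,0,0,10,1],[0,0,0,0,0,15,1],[0,0,0,0,0,20,1],[0,0,0,0,0,25,1],[0,0,0,0,0,25,1]]';python3 -c "
from h import *
o=env.observe();print(o['ft_torque'],o['qpos'][5]);plan([.589,-.266,.129],-80.9,o)"; python3 -m crank '[[0,0,0,0,0,5,1],[0,0,0,0,0,10,1],[0,0,0,0,0,15,1],[0,0,0,0,0,20,1],[0,0,0,0,0,25,1],[0,0,0,0,0,30,1],[0,0,0,0,0,35,1],[0,0,0,0,0,35,1]]';python3 -c "
from h import *
o=env.observe();print(o['ft_torque'],o['qpos'][5]);plan([.589,-.266,.129],-80.9,o);cv2.imwrite('pics/w4.png',env.camera('wrist'))"
```

```text
t: 11.7
eef_pos: [0.588, -0.2654, 0.1284]
eef_rot: [-3.11, 0.439, 0.0]
contact_force: [-0.9, 5.5, 5.8]
width: 0.0121
finger_force: 50.0
[ 1.22523773  0.40313377 -0.11538802] 1.3241700231246305
shift cm [ 0.1  0.  -0.1] turns [-6.000e-02  1.000e-02 -2.518e+01] [1.0000e-02 8.0000e-02 1.5482e+02] q6 1.324
t: 12.5
eef_pos: [0.5882, -0.2651, 0.1284]
eef_rot: [-2.834, 1.353, 0.001]
contact_force: [0.1, 7.4, 5.4]
width: 0.0117
finger_force: 50.0
[1.60106897 0.17830227 0.18125194] 1.934762232517584
shift cm [ 0.1 -0.  -0.1] turns [-7.000e-02  2.000e-02 -6.016e+01] [3.0000e-02 8.0000e-02 1.1984e+02] q6 1.935
```

View pics/w4.png

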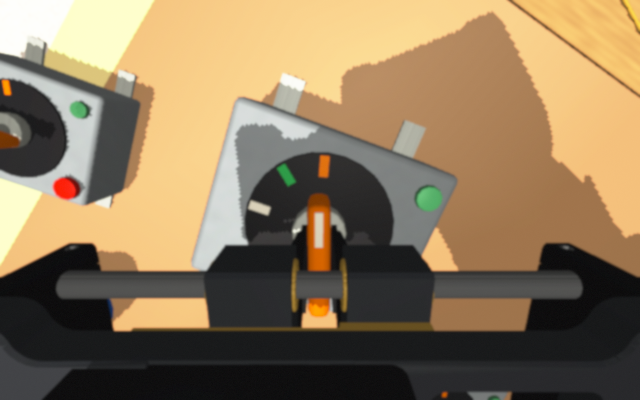

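The wrist view shows the key at (318,225) pointing almost at the orange start mark at (324,166), still firmly gripped. The moment of 0.18 N m puts the key about 0.5 rad past the barrel. I'll add 2° and hold.

```bash
python3 -m crank '[[0,0,0,0,0,1,1],[0,0,0,0,0,2,1],[0,0,0,0,0,2,1],[0,0,0,0,0,2,1],[0,0,0,0,0,2,1],[0,0,0,0,0,2,1],[0,0,0,0,0,2,1],[0,0,0,0,0,2,1],[0,0,0,0,0,2,1],[0,0,0,0,0,2,1]]';python3 -c "
from h import *
o=env.observe();print(o['ft_torque'],o['qpos'][5]);plan([.589,-.266,.129],-80.9,o)"
```

```text
t: 13.55
eef_pos: [0.5882, -0.2651, 0.1283]
eef_rot: [-2.812, 1.398, 0.001]
contact_force: [0.9, 7.8, 5.1]
width: 0.0117
finger_force: 50.0
[1.6406395  0.1779391  0.17349718] 1.9666456942578372
shift cm [ 0.1 -0.  -0.1] turns [-7.000e-02  2.000e-02 -6.198e+01] [3.0000e-02 8.0000e-02 1.1802e+02] q6 1.967
```

```bash
python3 -m crank '[[0,0,0,0,0,1,1],[0,0,0,0,0,1,1],[0,0,0,0,0,1,1],[0,0,0,0,0,1,1],[0,0,0,0,0,1,1]]'; python3 -m crank '[[0,0,0,0,0,-5,1],[0,0,0,0,0,-10,1],[0,0,0,0,0,-15,1],[0,0,0,0,0,-20,1],[0,0,0,0,0,-25,1],[0,0,0,0,0,-25,1]]';  python3 -m crank '[[0,0,0,0,0,0,0.7],[0,0,0,0,0,0,0.4],[0,0,0,0,0,0,0.2],[0,0,0,0,0,0,0.2],[0,0,0,0,0,0,0.2],[0,0,0,0,0,0,0.2],[0,0,0,0,0,0,0.2],[0,0,0,0,0,0,0.2]]'
```

```text
t: 14.05
eef_pos: [0.5882, -0.2651, 0.1284]
eef_rot: [-2.8, 1.423, 0.001]
contact_force: [0.3, 7.7, 6.7]
width: 0.012
finger_force: 50.0
t: 14.65
eef_pos: [0.5881, -0.2652, 0.1283]
eef_rot: [-3.042, 0.779, 0.001]
contact_force: [0.6, 7.2, 5.4]
width: 0.0122
finger_force: 50.0
t: 15.45
eef_pos: [0.588, -0.2661, 0.128]
eef_rot: [-3.042, 0.784, -0.0]
contact_force: [-0.3, 0.1, -0.7]
width: 0.0702
finger_force: 0.0
```

```bash
python3 -m crank '[[0,0,-3,0,0,0,0.2],[0,0,-6,0,0,0,0.2],[0,0,-9,0,0,0,0.2],[0,0,-12,0,0,0,0.2],[0,0,-12,0,0,0,0.2],[0,0,-12,0,0,0,0.2]]'; python3 - <<'E'
from k import *
o=env.observe();I=env.camera("wrist");cv2.imwrite("pics/w5.png",I)
run(I,o,(320,185),80)
E
```

```text
t: 16.05
eef_pos: [0.5879, -0.266, 0.2482]
eef_rot: [3.042, -0.784, 0.001]
contact_force: [-0.2, 0.9, -0.5]
width: 0.076
finger_force: 0.0
plate circ (589.748779296875, -267.1582336425781) 50.96974182128906 ellipse ((589.7688598632812, -267.0407409667969), (100.24300384521484, 101.76372528076172), 19.61945152282715)
white [287.4 162. ] 76 z.135 [ 0.6341 -0.2609] z.08 [ 0.6301 -0.252 ]
white [305.5 193.7] 86 z.135 [ 0.6019 -0.2607] z.08 [ 0.5911 -0.2517]
white [242.  197.4] 41 z.135 [ 0.6263 -0.2093] z.08 [ 0.6207 -0.1895]
white [304.4 248.9] 27 z.135 [ 0.5561 -0.2336] z.08 [ 0.5355 -0.2188]
orange ((317.6100158691406, 201.76998901367188), (63.356773376464844, 12.303659439086914), 81.8698959350586) [313 170  15  64 437]
key centre(.135) [ 0.58944005 -0.26624879]
0.010733147290051155 -110.62524756982222
0.05892228093429621 159.24171471057034
```

View pics/w5.png

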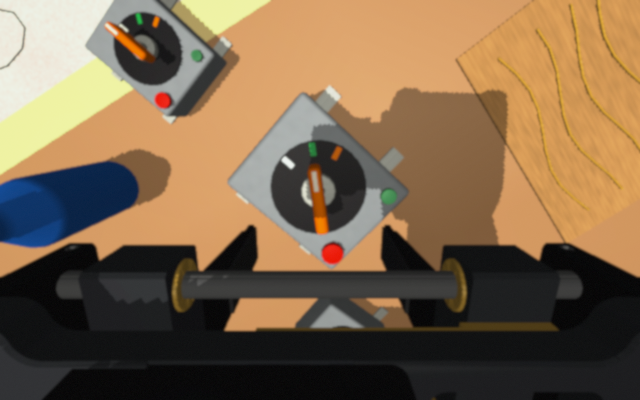

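The key's pointer at (314,178) now points at the green run mark at (312,149). It measures -20.7°, which is 40° (0.70 rad) clockwise of off. I'll check the pin, bottle and driver, then hand in.

```bash
python3 - <<'E'
from m import *
T=env.camera("top");S=env.camera("side");T0=cv2.imread("pics/top0.png");S0=cv2.imread("pics/side0.png")
for A in(S0,S): print(blob(A,"red",(285,205,340,250))[0])
for nm,(x0,y0,x1,y1) in dict(bottle=(293,122,330,168),driver=(286,205,306,293)).items(): print(nm,"mean diff",cv2.absdiff(T,T0)[y0:y1,x0:x1].mean())
E
```

```text
[310.72477064 227.20489297]
[310.79456193 227.21752266]
bottle mean diff 16.58186447316882
driver mean diff 23.31534090909091
```

```bash
python3 - <<'E'
from m import *
S=env.camera("side");S0=cv2.imread("pics/side0.png")
for nm,(x0,y0,x1,y1) in dict(bottle=(268,168,296,238),driver=(358,235,400,255)).items(): print(nm,cv2.absdiff(S,S0)[y0:y1,x0:x1].mean())
print(env.observe()["contact_force"]); print(env.close_job())
E
```

```text
bottle 9.04421768707483
driver 11.688095238095238
[-0.22704622  0.83852271  0.10832119]
the job is handed in; nothing more can be done
None
```

I've handed the job in: I held the hatch pin at about 12 N for half a second and let it back down, then turned the key to start, held it about 1.5 s, and it sprang back to run (measured 0.70 rad from off). I never went near the bottle or screwdriver, but my last before/after image check of them was inconclusive (small differences, perhaps from shadows). No verdict came back.

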